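# Discharge the lamp driver and snap its cover on

### The arm

A 7-joint arm with a two-finger parallel gripper is mounted at the origin on the work surface. World frame = base frame: x ahead of the robot, y to its left, z up, the work surface at z = 0. Lengths are in m, angles in degrees, forces in N, time in s.
With the tool pointing down it reaches from about 0.425 to 0.875 m from the base axis. Payload 4.7 kg.
Tool frame: the origin (TCP) lies at the very end of the fingers, on their centre line; the grasp point (between the pads) lies 19 mm behind it; z points along the fingers, y is the line along which they close (so a half turn about z gives the same grasp; the last joint's range is limited). The gripper opens to 87 mm and grips with 3 to 60 N. Pads are 19 mm wide; open, the fingers measure 117 mm over their backs; the gripper's body (75 mm by 190 mm) begins 51 mm behind the grasp point.
Start: joints at [74.089, 18.392, -4.016, 83.108, 1.295, 78.541, -3.26], TCP at [0.187, -0.623, 0.223] pointing down, gripper open.
Joint ranges: [-163.93, 163.93], [-17.29, 119.83], [-79.2, 71.16], [3.27, 140.29], [-89.18, 269.18], [5.43, 117.66], [-154.24, 154.24]. Speed limits (degrees/s): [147.25, 147.25, 180, 180, 180, 180, 180].

### API

Orientations are given as [roll, pitch, yaw] about the fixed x, y, z axes, in that order (R = Rz(yaw) Ry(pitch) Rx(roll)).
In Python, from cell import telemetry, cams, env gives the robot as it stands.
- The arm moves only by the tool arm_command, never from a script. Its argument "series" is text: rows parted by semicolons, each of 5 numbers parted by spaces: the shift along the tool's x, y, z in mm, then the turn about the tool's z in rad, then the closure in counts, from 0 (fully open) to 255 (shut). A call has 1 to 20 rows; each row shifts and turns the commanded pose from where the row before left it, along the tool's axes as they then stand; what a row does not reach is not made up. A row lasts 1/12 s, in which the tool goes at most 41.7 mm and 7.16 degrees, less where a joint would pass 70% of its speed; a pose out of reach is approached as far as the arm can. A call is refused whole if a number of a shift passes 41.7 or a number of a turn 0.125, either way. A call with a gripper value outside its range is refused whole. The fingers move at their own pace and stop on an object; "squeeze" is the grip in N (left out, the last holds). Time passes only in rows, so rows that do not move let the fingers close. It gives the time, the measured TCP pose, the force, the opening and the grip force at its end, in the units of the state.
- telemetry.get_obs(): the state, without advancing time (a new reading comes with each control period).
- cams.read_camera(name): name is "side" or "top" or "wrist"; returns the picture (384x512x3 uint8, blue, green, red); there is no depth.
- cams.calibration(name): a dict with "K" (3x3 intrinsics, pixels), "dist" ([k1, k2, p1, p2, k3] as OpenCV has them; the pictures are not rectified), "origin" and "rotation" of the camera in the world; the wrist camera has in their place "hand_eye" (4x4, takes a point from camera to tool coordinates, whose origin is the TCP and whose axes are the flange's). Camera axes: x right, y down, z forward; pixel columns grow to the right and rows downward; lengths in m; the calibration is good to about 2 mm. A picture is of the moment at which its call begins: read the wrist's pose just before it. calibration takes no time and is no camera call.
- env.sign_off(): hands the job in; it is judged then, once.
The state is a dict: "time_s": time; "qpos": joint angles; "joint_velocities": joint speeds; "effort": joint torques, N m; "tool_pos": TCP position; "tool_rot": TCP orientation; "force": force on the tool from outside, world axes, zero at the start; "wrist_torque": the same for the moment, N m; "grip_width": finger opening in m; "grasp_force": force on a finger pad.
Only numpy, scipy, OpenCV 4.12 (cv2) and the standard library are available. Lean on these libraries where they do the work, as an engineer would, in place of code of your own. Each camera call takes 0.05 s, during which the arm holds its last target. There are 200 camera calls.

### The job

Before closing the lamp driver on the red-edged test board, press the red spring plunger of the grey discharge unit right down to its stop and keep it there for about a second, then let it up. Then take the white cover by its blue rib, fit it over the open driver housing and press it down until it snaps past its catches and sits flush on the rim all round; keep pressing, and finish while still pressing the cover down firmly. Leave the other things on the bench where they stand.

Things in the scene. Friction and masses are not known exactly. Their poses are not given: they have to be found in the camera images.
- plunger (a joint): Travel of the discharge plunger in m: 0 up, 0.012 at its stop; a spring pushes it back up (about 2 N at the start, 7 N at the stop).
- plunger_top (a point): Centre of the flat top of the plunger's red mushroom head, 36 mm across, 84 mm above the bench when up; pressed straight down, moves with the head. It stands mid-top of a fixed grey box 90 x 90 x 50 mm, left or right of the board; two 12 mm tall terminal posts on that box's corners.
- cover: Loose white plastic cover, about 90 g, right way up on a 6 mm black mat, across the board from the grey box. Origin: centre of underside; z up, x along its length; same after a half turn. Plug 72 x 32 mm over its round snap beads (10 mm diameter, centred 6 mm up), 24 mm tall; then a flange 92 x 52 x 5 mm (z = 24 to 29 mm); then the blue grip rib.
- cover_rib (a point): Middle of the blue grip rib: 56 mm along the cover's x, 12 mm thick along y, 28 mm tall (z = 29 to 57 mm above the cover's underside; this point at 43 mm, 14 mm above the flange top); axes as the cover's.
- housing_rim (a point): Centre of the mouth of the open aluminium driver housing, level with its rim, 57 mm above the bench; fixed on the board. x along its length, z up. Mouth 76 x 36 mm (2 mm clearance each side of the beads), 28 mm deep; the cover goes in with its x along this x (or a half turn from it). Home: flange on the rim, cover's underside 24 mm below this point.
- housing: The same housing, 88 x 72 mm outside; origin mid-underside on the board, 32 mm below the rim. Two sprung rollers in its long walls, 9 mm below the rim, catch the beads: resistance begins with the flange about 17 mm above the rim, peaks at 12 to 17 N some 14 mm above, vanishes at about 9 mm, then they pull the cover down and go slack at home.
- board: Fixed black test board with red edges, 200 x 200 x 25 mm, the driver housing in its middle; origin at the centre of its underside. Lamp sockets 34 mm across and 20 mm tall stand 73 mm from the middle both ways in its corners, those two on the -x side carry spot lamps (50 mm across, tops 99 mm above the underside).
- spot0: Bystander: loose white spot lamp standing on its face, 50 mm across, 55 mm tall, origin at its underside.
- spot1: Bystander: another loose spot lamp, the same.
- driver: Bystander: screwdriver, 180 mm, lying between the robot and the board.
- meter: Bystander: black hand-held light meter, 130 x 62 x 32 mm.
Mind the look-alikes: they are no part of the job. What is shaped like the part that bears plunger but green or pink is not meant.

How it is judged:
By the outcome, as a careful person would: the job done as asked, in the order asked, and still so for the second after the job is handed in, while the arm keeps its last pose, push and grip.
It also fails if it takes over 70 s, if anything falls off the work surface, if the arm or the gripper's body presses on something with over 40 N, if the wrist force passes 120 N, or if a joint passes its speed limit or range.

## Working session

There is one attempt and no reset: what is moved stays moved. The work goes in short steps, Python scripts to look and compute and a tool call to move; the robot and the scene stay as the last step left them, time stands still between calls to the robot, and variables do not carry over. Pictures are saved under pics/ and viewed, at most 10 in all, crops included, and the job is handed in when it is done.

Besides the shell and the picture viewer there is one more tool, called after "Request:" as name(argument=value, ...) on one line, values as JSON. arm_command: Moves the arm, as the interface text tells. Its arguments: {"type":"object","properties":{"series":{"type":"string"},"squeeze":{"type":"number"}},"required":["series"]}

```bash
mkdir -p pics
python3 - <<'E'
from cell import telemetry,cams
import cv2,numpy as np
o=telemetry.get_obs();print({k:np.round(o[k],3).tolist() for k in o})
for n in ("top","side"):
    im=cams.read_camera(n);cv2.imwrite(f"pics/{n}0.png",im)
    c=cams.calibration(n);print(n,c)
print(cams.calibration("wrist"))
E
```

```text
{'time_s': 0.0, 'qpos': [74.088, 18.441, -4.016, 83.176, 1.296, 78.542, -3.262], 'joint_velocities': [0.063, 0.056, -0.015, -0.054, 0.076, 0.086, 0.001], 'effort': [0.0, -49.129, -0.404, -31.253, -0.064, 0.044, 0.0], 'tool_pos': [0.187, -0.622, 0.221], 'tool_rot': [-179.887, 0.007, 16.72], 'force': [-0.166, 0.249, 0.008], 'wrist_torque': [-0.03, 0.041, -0.025], 'grasp_force': 0.0, 'grip_width': 0.087}
top {'K': array([[367.54543371,   0.        , 253.85549243],
       [  0.        , 367.54543371, 188.18761741],
       [  0.        ,   0.        ,   1.        ]]), 'dist': array([-0.07561064,  0.        ,  0.        ,  0.        ,  0.        ]), 'origin': array([0.20942337, 0.01570382, 1.12991193]), 'rotation': array([-1.69112651e+02, -2.73166710e-02, -8.84148087e+01])}
side {'K': array([[421.62190952,   0.        , 259.85868862],
       [  0.        , 421.62190952, 180.99419983],
       [  0.        ,   0.        ,   1.        ]]), 'dist': array([-0.06657717,  0.        ,  0.        ,  0.        ,  0.        ]), 'origin': array([-0.08571256,  0.97582739,  1.05657608]), 'rotation': array([-132.13864819,   -0.83740143, -151.57530596])}
{'K': array([[313.58224526,   0.        , 254.20003523],
       [  0.        , 313.58224526, 194.01850382],
       [  0.        ,   0.        ,   1.        ]]), 'dist': array([-0.00454063,  0.        ,  0.        ,  0.        ,  0.        ]), 'hand_eye': array([[-4.43062095e-04, -9.53970495e-01, -2.99900147e-01,
         8.30801428e-02],
       [ 9.99999307e-01, -7.49795839e-04,  9.07706525e-04,
         7.06135106e-04],
       [-1.09078913e-03, -2.99899537e-01,  9.53970166e-01,
        -1.61445893e-01],
       [ 0.00000000e+00,  0.00000000e+00,  0.00000000e+00,
         1.00000000e+00]])}
```

View pics/top0.png

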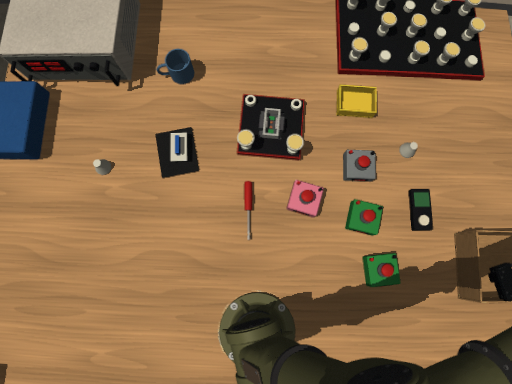

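View pics/side0.png

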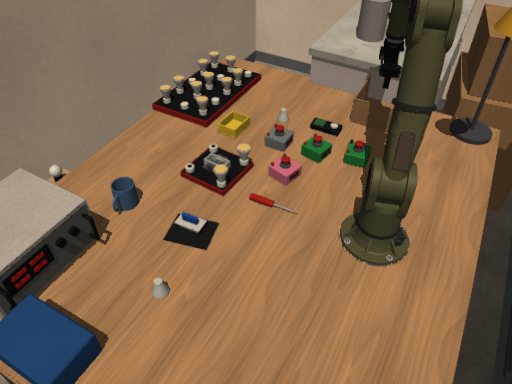

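The top view shows four plunger units: grey (364,162), pink (308,196), green (369,216) and green (387,270). I choose the grey one. The cover with its blue rib is at (178,148) on the mat, and the open housing is at (271,122). The spot lamps stand loose at (103,166) and (409,150).

```bash
cat > h.py <<'E'
import cv2,numpy as np
from scipy.spatial.transform import Rotation as R
from cell import telemetry,cams
def campose(n,o=None):
    c=cams.calibration(n)
    if n!="wrist": return c,R.from_euler('xyz',c['rotation'],degrees=True).as_matrix(),np.array(c['origin'])
    T=np.eye(4);T[:3,:3]=R.from_euler('xyz',o['tool_rot'],degrees=True).as_matrix();T[:3,3]=o['tool_pos'];T=T@c['hand_eye']
    return c,T[:3,:3],T[:3,3]
def ray(n,uv,o=None):
    c,Rm,t=campose(n,o)
    p=cv2.undistortPoints(np.array(uv,float).reshape(-1,1,2),c['K'],c['dist'])[:,0]
    return t,np.c_[p,np.ones(len(p))]@Rm.T
def onz(n,uv,z,o=None):
    t,d=ray(n,uv,o);return t+d*((z-t[2])/d[:,2])[:,None]
def blobs(im,lo,hi,roi=None,amin=10):
    """masked blobs: (area, centroid, contour), biggest first; lo/hi HSV (hue may wrap)"""
    h=cv2.cvtColor(im,cv2.COLOR_BGR2HSV)
    m=cv2.inRange(h,lo,hi) if lo[0]<=hi[0] else cv2.inRange(h,lo,(180,)+hi[1:])|cv2.inRange(h,(0,)+lo[1:],hi)
    if roi:
        k=np.zeros_like(m);x0,y0,x1,y1=roi;k[y0:y1,x0:x1]=255;m&=k
    n,l,s,c=cv2.connectedComponentsWithStats(m)
    r=[(s[i,4],c[i],cv2.findContours((l==i).astype('u1'),0,2)[0][0]) for i in range(1,n) if s[i,4]>=amin]
    return sorted(r,key=lambda a:-a[0])
E
python3 - <<'E'
from h import *
im=cv2.imread('pics/top0.png')
def rep(name,b,z):
    for a,c,k in b[:3]:
        q=onz('top',cv2.boxPoints(cv2.minAreaRect(k)),z)
        e=q[1]-q[0];f=q[2]-q[1];L=e if np.hypot(*e[:2])>np.hypot(*f[:2]) else f
        print(name,a,c.round(1),onz('top',[c],z).round(4),'rect',q.mean(0).round(4),np.linalg.norm(e).round(3),np.linalg.norm(f).round(3),'yaw',np.degrees(np.arctan2(L[1],L[0])).round(1))
rep('red',blobs(im,(172,120,60),(8,255,255),(340,145,380,185)),.084)
rep('rib',blobs(im,(100,100,40),(130,255,255),(155,125,200,180)),.063)
rep('white',blobs(im,(0,0,150),(180,60,255),(160,125,200,170)),.035)
rep('hous',blobs(im,(0,0,70),(180,60,255),(258,106,286,140)),.057)
rep('boardred',blobs(im,(172,120,40),(8,255,255),(230,85,310,165)),.012)
a=[cv2.resize(im[y:y+60,x:x+65],None,fx=6,fy=6,interpolation=2) for x,y in((335,135),(150,120))]
b=cv2.resize(im[90:165,232:312],(390,360),interpolation=2)
cv2.imwrite('pics/crop1.png',np.hstack([a[0],a[1]]));cv2.imwrite('pics/crop2.png',b)
E
```

```text
red 114 [363.6 161. ] [[ 0.5015 -0.302   0.084 ]] rect [ 0.5016 -0.3016  0.084 ] 0.033 0.035 yaw -135.8
red 12 [350.3 151.5] [[ 0.5295 -0.2629  0.084 ]] rect [ 0.5296 -0.2634  0.084 ] 0.009 0.009 yaw 178.5
red 10 [359.5 180. ] [[ 0.4435 -0.2879  0.084 ]] rect [ 0.4435 -0.2879  0.084 ] 0.0 0.027 yaw 91.6
rib 90 [177.  144.3] [[0.5439 0.2581 0.063 ]] rect [0.545  0.2582 0.063 ] 0.012 0.057 yaw -176.0
white 263 [178.  147.6] [[0.5419 0.2606 0.035 ]] rect [0.546  0.2593 0.035 ] 0.047 0.088 yaw -176.2
hous 420 [271.  122.2] [[ 0.6246 -0.0264  0.057 ]] rect [ 0.6239 -0.0269  0.057 ] 0.097 0.07 yaw -4.0
boardred 242 [267.9 154.4] [[ 0.5341 -0.0201  0.012 ]] rect [ 0.5428 -0.0218  0.012 ] 0.035 0.203 yaw -95.1
boardred 72 [241.9 110.5] [[0.6796 0.0668 0.012 ]] rect [0.675 0.068 0.012] 0.131 0.016 yaw -9.7
boardred 72 [301.9 117.3] [[ 0.6616 -0.1276  0.012 ]] rect [ 0.6635 -0.1247  0.012 ] 0.013 0.124 yaw 179.9
```

View pics/crop1.png

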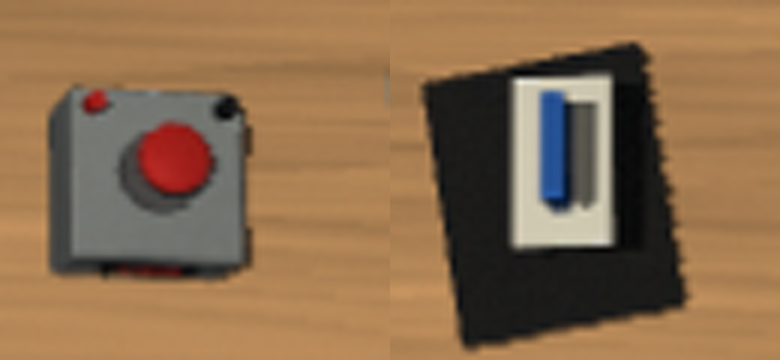

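The crop confirms the grey unit with the red head (terminals red and black), and the white cover with its blue rib on the mat.

Request:
arm_command(series="0 0 0 0.111 255; 0 0 0 0.111 255; 24 -21.2 0 0 255; 24 -21.2 0 0 255; 24 -21.2 0 0 255; 24 -21.2 0 0 255; 24 -21.2 0 0 255; 24 -21.2 0 0 255; 24 -21.2 0 0 255; 24 -21.2 0 0 255; 24 -21.2 0 0 255; 24 -21.2 0 0 255; 24 -21.2 0 0 255; 24 -21.2 0 0 255; 24 -21.2 0 0 255; 24 -21.2 0 0 255", squeeze=30)

```text
time_s: 1.43
tool_pos: [0.5021, -0.3017, 0.2222]
tool_rot: [-180.0, 0.0, 4.0]
force: [0.4, -0.7, -0.2]
grip_width: 0.0012
grasp_force: 0.0
```

Request:
arm_command(series="0 0 0 0 255; 0 0 0 0 255; 0 0 0 0 255; 0 0 0 0 255; 0 0 0 0 255; 0 0 0 0 255")

```text
time_s: 1.93
tool_pos: [0.5006, -0.3042, 0.2225]
tool_rot: [180.0, 0.0, 3.9]
force: [0.3, -0.0, -0.1]
grip_width: 0.0003
grasp_force: 0.0
```

Run:
```python
from h import *
o=telemetry.get_obs();im=cams.read_camera('wrist');cv2.imwrite('pics/w1.png',im)
print(o['tool_pos'],o['tool_rot'],o['grip_width'],o['force'])
for a,c,k in blobs(im,(172,120,60),(8,255,255),None,100)[:5]:
    print(a,c,cv2.minEnclosingCircle(k),onz('wrist',[c],.084,o))
```

```text
[ 0.50058888 -0.3041924   0.22248403] [1.79984690e+02 2.05049605e-02 3.87029213e+00] 0.0002929854533472132 [ 0.28657712 -0.04617291 -0.11942587]
2093 [96.27042523 71.81987578] ((84.99742889404297, 69.64878845214844), 72.19463348388672) [[ 0.59450243 -0.15732958  0.084     ]]
1377 [126.22875817 216.5620915 ] ((119.86094665527344, 222.34024047851562), 42.36207962036133) [[ 0.45671168 -0.17650892  0.084     ]]
975 [254.4625641  179.83282051] ((254.6117706298828, 179.7294158935547), 17.78377342224121) [[ 0.50433166 -0.30515383  0.084     ]]
778 [ 94.68123393 263.86246787] ((94.82353210449219, 264.5), 17.183841705322266) [[ 0.39937418 -0.13946732  0.084     ]]
251 [253.97609562 320.79282869] ((254.0, 317.57501220703125), 13.611894607543945) [[ 0.33720394 -0.31586805  0.084     ]]
```

View pics/w1.png

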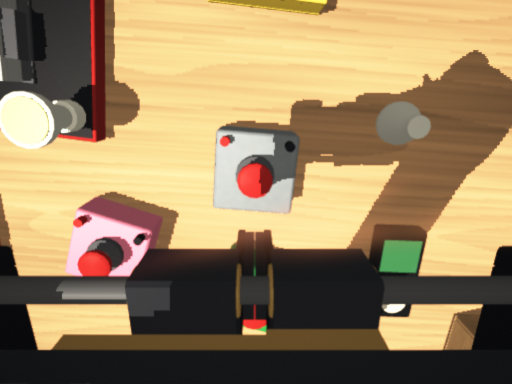

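The wrist view shows the grey unit's red head at (254,180), about 3 mm ahead of the TCP. I'll descend onto it.

Request:
arm_command(series="2.5 0 25 0 255; 0 0 25 0 255; 0 0 25 0 255; 0 0 25 0 255; 0 0 20 0 255; 0 0 12 0 255; 0 0 4 0 255; 0 0 4 0 255; 0 0 4 0 255; 0 0 4 0 255; 0 0 4 0 255; 0 0 2 0 255; 0 0 0 0 255; 0 0 0 0 255")

```text
time_s: 3.15
tool_pos: [0.5046, -0.3035, 0.0723]
tool_rot: [179.9, -0.1, 4.0]
force: [-7.0, 3.9, 17.1]
grip_width: 0.0005
grasp_force: 8.7
```

Request:
arm_command(series="0 0 1 0 255; 0 0 0 0 255; 0 0 0 0 255; 0 0 0 0 255; 0 0 0 0 255; 0 0 0 0 255; 0 0 0 0 255; 0 0 0 0 255; 0 0 0 0 255; 0 0 0 0 255; 0 0 0 0 255; 0 0 0 0 255; 0 0 0 0 255; 0 0 0 0 255")

```text
time_s: 4.32
tool_pos: [0.5046, -0.3035, 0.0722]
tool_rot: [179.9, -0.1, 4.0]
force: [-8.3, 4.2, 23.2]
grip_width: 0.0007
grasp_force: 11.2
```

Request:
arm_command(series="0 0 -5 0 255; 0 0 -6 0 255; 0 0 -10 0 255; 0 0 -25 0 255; 0 0 -35 0 255; 0 0 -40 0 255; 0 0 -40 0 255; 0 0 0 0 255; 0 0 0 0 255; 0 0 0 0 255")

```text
time_s: 5.15
tool_pos: [0.504, -0.3028, 0.2285]
tool_rot: [180.0, -0.0, 4.0]
force: [-0.2, -0.1, -0.1]
grip_width: 0.0004
grasp_force: 0.0
```

View pics/crop2.png

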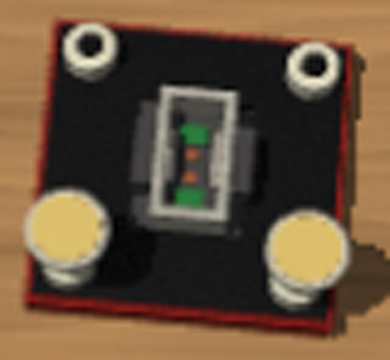

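Request:
arm_command(series="15.6 -29.7 0 0 130; 15.6 -29.7 0 0 130; 15.6 -29.7 0 0 130; 15.6 -29.7 0 0 130; 15.6 -29.7 0 0 130; 15.6 -29.7 0 0 130; 15.6 -29.7 0 0 130; 15.6 -29.7 0 0 130; 15.6 -29.7 0 0 130; 0 0 0 0 130; 0 0 0 0 130; 0 0 0 0 130; 0 0 0 0 130; 0 0 0 0 130; 0 0 0 0 130")

```text
time_s: 6.4
tool_pos: [0.625, -0.028, 0.2283]
tool_rot: [180.0, 0.0, 3.9]
force: [-0.5, 0.1, 0.3]
grip_width: 0.0423
grasp_force: 0.0
```

Run:
```python
from h import *
o=telemetry.get_obs();im=cams.read_camera('wrist');cv2.imwrite('pics/w2.png',im)
import json;json.dump({k:np.array(o[k]).tolist() for k in('tool_pos','tool_rot')},open('w2.json','w'))
print(o['tool_pos'],o['tool_rot'],o['grip_width'],o['joint_velocities'])
```

```text
[ 0.6250435  -0.02801521  0.22829468] [1.79968827e+02 2.70488797e-02 3.86648279e+00] 0.042270888635585355 [-0.11162748 -0.06255793 -0.27464758 -0.28741014 -0.17110256 -0.02576592
 -0.11240893]
```

View pics/w2.png

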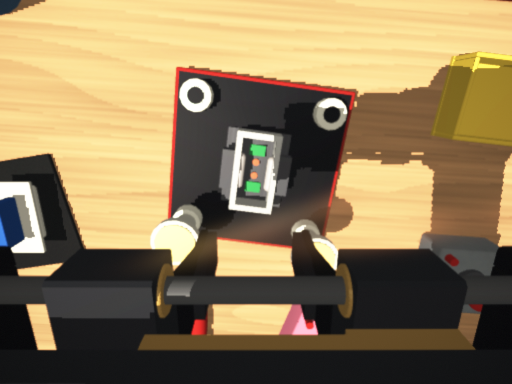

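The wrist view shows the housing's bright rim ring centred near (256,171), with lamps at (175,235) and (320,248). I'll fit the ring's outer rectangle.

Run:
```python
from h import *
import json
o=json.load(open('w2.json'));im=cv2.imread('pics/w2.png')
def rep(nm,k,z,cam,o=None):
    q=onz(cam,cv2.boxPoints(cv2.minAreaRect(k)),z,o);e=q[1]-q[0];f=q[2]-q[1];L=e if np.hypot(*e[:2])>np.hypot(*f[:2]) else f
    print(nm,q.mean(0).round(4),np.linalg.norm(e).round(4),np.linalg.norm(f).round(4),'yaw',(np.degrees(np.arctan2(L[1],L[0]))+90)%180-90)
for v in(120,150,180,200):
    b=blobs(im,(0,0,v),(180,50,255),(215,120,300,222),50)
    print(v,b[0][0]); rep('rim',b[0][2],.057,'wrist',o)
# board red edges upper boundary
for a,c,k in blobs(im,(172,120,60),(8,255,255),(150,55,370,255),30)[:4]:
    p=k[:,0]; i=[p[p.sum(1).argmin()],p[(p[:,0]-p[:,1]).argmax()]]
    w=onz('wrist',i,.025,o);d=w[1]-w[0];print('board',a,i,w.round(4),np.linalg.norm(d),np.degrees(np.arctan2(d[0],-d[1])))
t=cv2.imread('pics/top0.png')
for v in(110,130,150):
    b=blobs(t,(0,0,v),(180,60,255),(262,106,284,138),20);rep('rimtop%d'%v,b[0][2],.057,'top')
for v in(150,180):
    b=blobs(im,(100,100,40),(130,255,255),(0,180,60,260),50);
```

```text
120 3154
rim [ 0.6275 -0.0284  0.057 ] 0.0905 0.0703 yaw -5.921516864012446
150 1676
rim [ 0.6273 -0.0286  0.057 ] 0.0897 0.0471 yaw -3.8064967276706625
180 1477
rim [ 0.6273 -0.0288  0.057 ] 0.089 0.0467 yaw -3.9070532909671414
200 1385
rim [ 0.6273 -0.0289  0.057 ] 0.0887 0.0464 yaw -3.8975824491035524
board 1811 [array([177,  67], dtype=int32), array([355,  93], dtype=int32)] [[ 0.7319  0.0618  0.025 ]
 [ 0.7183 -0.1348  0.025 ]] 0.1970966232496409 -3.9680403676921396
board 190 [array([217, 237], dtype=int32), array([292, 246], dtype=int32)] [[ 0.5333  0.0122  0.025 ]
 [ 0.527  -0.0844  0.025 ]] 0.09688366359182045 -3.731216569181848
rimtop110 [ 0.6272 -0.0267  0.057 ] 0.0888 0.0496 yaw -3.6237884141719263
rimtop130 [ 0.6274 -0.0263  0.057 ] 0.088 0.0473 yaw -3.22571802989917
rimtop150 [ 0.6272 -0.0263  0.057 ] 0.0861 0.0468 yaw -3.228493752447335
```

Request:
arm_command(series="-6 -29.2 0 0 130; -6 -29.2 0 0 130; -6 -29.2 0 0 130; -6 -29.2 0 0 130; -6 -29.2 0 0 130; -6 -29.2 0 0 130; -6 -29.2 0 0 130; -6 -29.2 0 0 130; -6 -29.2 0 0 130; -6 -29.2 0 0 130; 0 0 0 0 130; 0 0 0 0 130; 0 0 0 0 130; 0 0 0 0 130; 0 0 0 0 130; 0 0 0 0 130")

```text
time_s: 7.78
tool_pos: [0.5458, 0.2592, 0.2285]
tool_rot: [180.0, -0.0, 3.9]
force: [-0.4, 0.3, -0.0]
grip_width: 0.0428
grasp_force: 0.0
```

Run:
```python
from h import *
o=telemetry.get_obs();im=cams.read_camera('wrist');cv2.imwrite('pics/w3.png',im)
print(o['tool_pos'],o['tool_rot'])
def rep(nm,k,z):
    r=cv2.minAreaRect(k);q=onz('wrist',cv2.boxPoints(r),z,o);e=q[1]-q[0];f=q[2]-q[1];L=e if np.hypot(*e[:2])>np.hypot(*f[:2]) else f
    print(nm,r[0],q.mean(0).round(4),np.linalg.norm(e).round(4),np.linalg.norm(f).round(4),'yaw',(np.degrees(np.arctan2(L[1],L[0]))+90)%180-90)
roi=(170,90,340,245)
for a,c,k in blobs(im,(100,80,40),(130,255,255),roi,80)[:2]: rep('rib',k,.063);
for v in(120,160,190):
    for a,c,k in blobs(im,(0,0,v),(180,60,255),roi,300)[:2]: rep('flange%d'%v,k,.035)
```

```text
[0.54580082 0.25924368 0.22845392] [ 1.79971622e+02 -5.00511060e-03  3.85978488e+00]
rib (255.0, 174.0) [0.5482 0.2575 0.063 ] 0.0104 0.0573 yaw 4.151321920325245
flange120 (254.0, 168.99996948242188) [0.5462 0.2584 0.035 ] 0.0925 0.0513 yaw 2.567721120901325
flange160 (254.0, 168.5) [0.5469 0.2585 0.035 ] 0.0513 0.0912 yaw 5.079512833852476
flange190 (254.0, 169.0) [0.5463 0.2584 0.035 ] 0.0513 0.0901 yaw 5.079569681902939
```

View pics/w3.png

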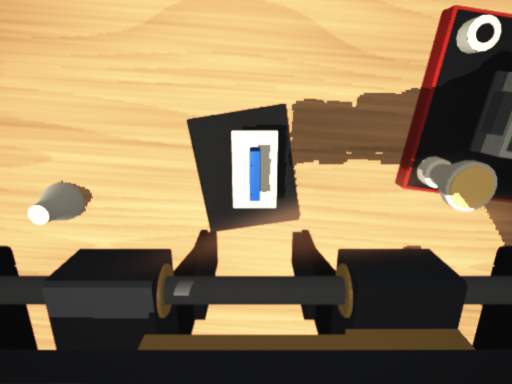

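The wrist view shows the white cover with its blue rib at (255,174), aligned with the tool at yaw ≈4° and within about 1 mm. I'll go down and grip it.

Request:
arm_command(series="0.6 1 30 0 130; 0 0 35 0 130; 0 0 35 0 130; 0 0 35 0 130; 0 0 28 0 130; 0 0 16 0 130; 0 0 8 0 130; 0 0 2 0 130; 0 0 0 0 130; 0 0 0 0 130; 0 0 0 0 130")

```text
time_s: 8.75
tool_pos: [0.547, 0.2603, 0.0413]
tool_rot: [-180.0, -0.2, 4.0]
force: [0.0, 0.1, 0.4]
grip_width: 0.0428
grasp_force: 0.0
```

Request:
arm_command(series="0 0 2 0 130; 0 0 0 0 130; 0 0 0 0 130; 0 0 0 0 255; 0 0 0 0 255; 0 0 0 0 255; 0 0 0 0 255; 0 0 0 0 255; 0 0 0 0 255; 0 0 0 0 255; 0 0 0 0 255; 0 0 0 0 255; 0 0 0 0 255; 0 0 0 0 255", squeeze=45)

```text
time_s: 9.92
tool_pos: [0.5457, 0.2597, 0.0374]
tool_rot: [180.0, 0.0, 4.0]
force: [0.0, -0.1, -0.4]
grip_width: 0.0118
grasp_force: 45.0
```

Request:
arm_command(series="0 0 -10 0 255; 0 0 -20 0 255; 0 0 -30 0 255; 0 0 -30 0 255; 0 0 -30 0 255; 5.1 24.4 0 0 255; 5.1 24.4 0 0 255; 5.1 24.4 0 0 255; 5.1 24.4 0 0 255; 5.1 24.4 0 0 255; 5.1 24.4 0 0 255; 5.1 24.4 0 0 255; 5.1 24.4 0 0 255; 5.1 24.4 0 0 255; 5.1 24.4 0 0 255; 5.1 24.4 0 0 255; 5.1 24.4 0 0 255; 0 0 0 0.069 255; 0 0 0 0.069 255; 0 0 0 0 255")

```text
time_s: 11.58
tool_pos: [0.6274, -0.0287, 0.1582]
tool_rot: [-180.0, -0.0, -4.1]
force: [0.7, 0.3, -1.4]
grip_width: 0.0113
grasp_force: 45.0
```

Request:
arm_command(series="0 0 0 0 255; 0 0 0 0 255; 0 0 0 0 255; 0 0 0 0 255; 0 0 0 0 255; 0 0 0 0 255; 0 0 0 0 255; 0 0 0 0 255")

```text
time_s: 12.25
tool_pos: [0.6272, -0.0281, 0.1575]
tool_rot: [180.0, 0.0, -3.9]
force: [0.2, 0.0, -1.1]
grip_width: 0.012
grasp_force: 45.0
```

Run:
```python
from h import *
o=telemetry.get_obs();print(o['tool_pos'],o['tool_rot'],o['force'])
for n in('top','side','wrist'): cv2.imwrite(f'pics/{n}4.png',cams.read_camera(n))
t=cv2.imread('pics/top4.png');s=cv2.imread('pics/side4.png')
cv2.imwrite('pics/c4.png',np.hstack([cv2.resize(t[90:165,225:310],(390,344),interpolation=2),cv2.resize(s[110:200,165:265],(390,344),interpolation=2)]))
```

```text
[ 0.62724896 -0.02807731  0.15751974] [ 1.79993818e+02  4.38244519e-03 -3.89758721e+00] [ 0.17217646  0.03597478 -1.13608662]
```

View pics/c4.png

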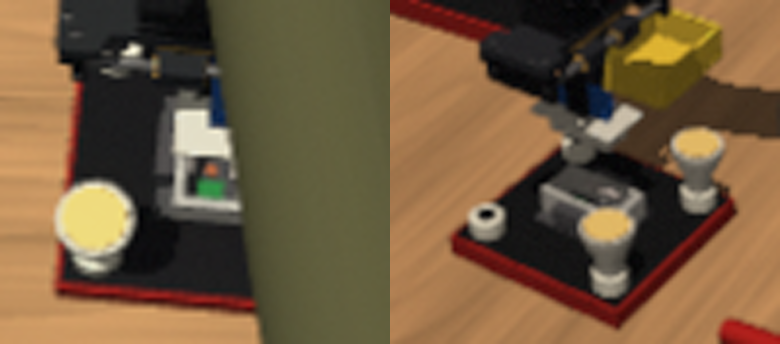

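View pics/wrist4.png

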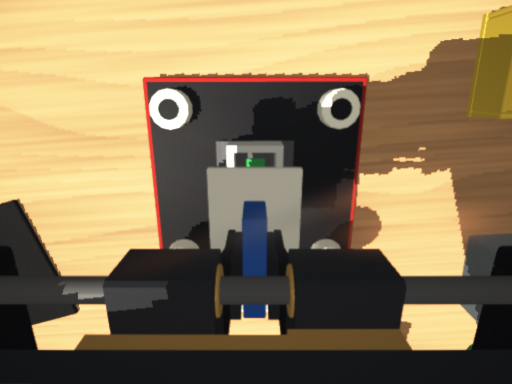

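The wrist view shows the held flange's far corners at (208,168) and (302,168), straight in the grip. The rim beyond it is near rows 141–165. I'll use the flange to find the wrist-camera bias in the tool frame.

Run:
```python
from h import *
o=telemetry.get_obs();im=cv2.imread('pics/wrist4.png')
g=cv2.cvtColor(im,cv2.COLOR_BGR2GRAY).astype(float)
print('row180',[int(x) for x in g[215:222].mean(0)[200:216]],[int(x) for x in g[215:222].mean(0)[294:310]])
print('col',[int(x) for x in g[160:176,212:225].mean(1)])
def edge(p,i0,i1):  # subpixel strongest gradient
    d=abs(np.diff(p[i0:i1]));return i0+(d*np.arange(len(d))).sum()/d.sum()+.5
Rt=R.from_euler('xyz',o['tool_rot'],degrees=True).as_matrix()
z=.1551
for r in(175,195,215):
    L=edge(g[r-3:r+4].mean(0),203,214);Rr=edge(g[r-3:r+4].mean(0),296,308)
    w=onz('wrist',[[L,r],[Rr,r]],z,o);t=(w-o['tool_pos'])@Rt;print(r,L,Rr,'tool y',t[:,1].round(4),'mid',t[:,1].mean().round(4),'x',t[:,0].round(4))
T=edge(g[:,212:225].mean(1),162,173);T2=edge(g[:,285:298].mean(1),162,173)
w=onz('wrist',[[218,T],[291,T2]],z,o);print('front edge tool x',((w-o['tool_pos'])@Rt).round(4))
```

```text
row180 [55, 54, 53, 53, 53, 53, 52, 53, 80, 130, 151, 154, 154, 154, 154, 153] [143, 144, 143, 143, 142, 135, 107, 65, 58, 57, 57, 57, 56, 56, 56, 55]
col [99, 100, 91, 73, 69, 67, 76, 108, 138, 151, 154, 154, 154, 154, 154, 154]
175 206.45363214837712 302.19844559585493 tool y [-0.025   0.0265] mid 0.0008 x [0.0426 0.0426]
195 207.322652757079 301.26122672508217 tool y [-0.025   0.0265] mid 0.0008 x [0.0313 0.0313]
215 208.21510791366907 300.3079470198675 tool y [-0.025   0.0265] mid 0.0007 x [0.0196 0.0195]
front edge tool x [[ 0.0474 -0.0186  0.0024]
 [ 0.047   0.0203  0.0024]]
```

Request:
arm_command(series="-0.9 -0.5 15 0 255; 0 0 20 0 255; 0 0 17 0 255; 0 0 10 0 255; 0 0 5 0 255; 0 0 0 0 255; 0 0 0 0 255; 0 0 0 0 255; 0 0 0 0 255; 0 0 2 0 255; 0 0 2 0 255; 0 0 1 0 255; 0 0 1 0 255; 0 0 0 0 255; 0 0 0 0 255")

```text
time_s: 13.65
tool_pos: [0.6263, -0.0275, 0.0844]
tool_rot: [180.0, 0.0, -3.9]
force: [-0.3, -0.2, -0.5]
grip_width: 0.0116
grasp_force: 45.0
```

Request:
arm_command(series="0 0 1.5 0 255; 0 0 1.5 0 255; 0 0 1.5 0 255; 0 0 1.5 0 255; 0 0 0 0 255; 0 0 0 0 255", squeeze=60)

```text
time_s: 14.15
tool_pos: [0.6267, -0.0282, 0.0802]
tool_rot: [179.9, -0.0, -3.9]
force: [-4.3, -1.3, 8.7]
grip_width: 0.0112
grasp_force: 60.0
```

Request:
arm_command(series="0 0 2 0 255; 0 0 2 0 255; 0 0 2 0 255; 0 0 2 0 255; 0 0 0 0 255; 0 0 0 0 255; 0 0 0 0 255")

```text
time_s: 14.73
tool_pos: [0.6264, -0.0281, 0.0687]
tool_rot: [180.0, 0.0, -3.9]
force: [5.3, -2.5, -12.1]
grip_width: 0.0116
grasp_force: 60.0
```

Past the catches and now being pulled down. I'll continue to home and press.

Request:
arm_command(series="0 0 2 0 255; 0 0 2 0 255; 0 0 2 0 255; 0 0 2 0 255; 0 0 2 0 255; 0 0 0 0 255; 0 0 0 0 255; 0 0 0 0 255; 0 0 0 0 255")

```text
time_s: 15.48
tool_pos: [0.6263, -0.0271, 0.0643]
tool_rot: [179.9, 0.0, -3.9]
force: [-7.1, -1.2, 13.8]
grip_width: 0.0112
grasp_force: 60.0
```

Request:
arm_command(series="0 0 1 0 255; 0 0 1 0 255; 0 0 0.5 0 255; 0 0 0 0 255; 0 0 0 0 255; 0 0 0 0 255; 0 0 0 0 255; 0 0 0 0 255; 0 0 0 0 255; 0 0 0 0 255; 0 0 0 0 255; 0 0 0 0 255")

```text
time_s: 16.48
tool_pos: [0.6263, -0.0271, 0.0643]
tool_rot: [179.9, -0.0, -3.9]
force: [-12.8, -1.5, 27.2]
grip_width: 0.0117
grasp_force: 60.0
```

Run:
```python
from h import *
w=cams.read_camera('wrist');s=cams.read_camera('side')
cv2.imwrite('pics/c5.png',np.hstack([w[60:360,100:420],cv2.resize(s[110:200,165:265],(333,300),interpolation=2)]))
o=telemetry.get_obs();print(o['tool_pos'],o['tool_rot'],o['force'],o['wrist_torque'])
```

```text
[ 0.62632725 -0.02713467  0.06426675] [ 1.79893427e+02 -5.86242184e-03 -3.91084236e+00] [-12.67094665  -2.08025197  27.53006786] [-0.06362221  2.86101819 -0.01421907]
```

View pics/c5.png

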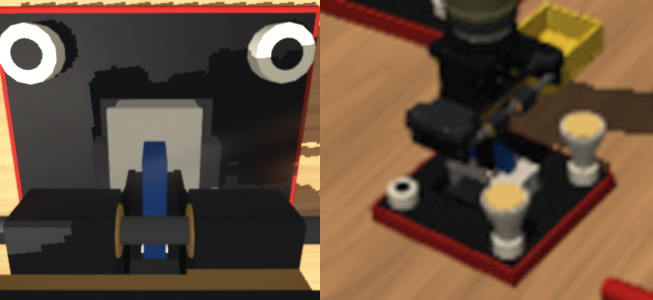

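The picture shows the cover's flange (crop 107–203, row 108) square over the rim and covering it. The height of 0.0643 m matches home, with 27 N pressing down. I'll hand it in.

```bash
python3 -c "
from cell import env
print(env.sign_off())"
```

```text
the job is handed in; nothing more can be done
None
```

I held the grey unit's plunger at its stop for over a second and let it up, then snapped the cover home on the housing; I handed in at about 16.5 s with the arm still pressing down at about 27 N, and the sign-off returned no verdict.

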